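# Turn the vial rotator to its home mark

### The arm

A 6-joint arm with a two-finger parallel gripper is mounted at the origin on a cart in front of the work surface, level with it; the furniture and walls round the work are solid. World frame = base frame: x ahead of the robot, y to its left, z up, the work surface at z = 0. Lengths are in m, angles in rad, forces in N, time in s.
With the tool pointing down it reaches from about 0.375 to 0.9 m from the base axis. Payload 3.1 kg.
Tool frame: the origin (TCP) lies between the finger pads; the fingertips stand manip.finger_overhang ahead of it and the grasp point (between the pads) lies 5 mm behind it (manip.finger_overhang is the distance from the TCP to the fingertips, in m); z points along the fingers, y is the line along which they close (so a half turn about z gives the same grasp; the last joint's range is limited). The gripper opens to 85 mm and grips with 20 to 120 N. Pads are 22 mm wide; open, the fingers measure 114 mm over their backs; the gripper's body (76 mm by 85 mm) begins 54 mm behind the grasp point. The pads swing forward as they close: fully open they stand 13 mm farther back than shut.
Start: joints at [-1.347, 0.527, 1.433, -0, 1.181, -0.178], TCP at [0.244, -0.575, 0.245] pointing down, gripper open.
Joint ranges: [-3.08, 3.08], [-0.75, 2.2], [0.22, 2.44], [-1.43, 4.57], [0, 2.65], [-2.85, 2.85]. Speed limits (rad/s): [2.79, 2.79, 3.14, 3.14, 3.14, 3.14].

### API

Orientations are given as a unit quaternion [x, y, z, w].
In Python, from station import manip gives the robot as it stands.
- The arm moves only by the tool drive_tool, never from a script. Its argument "plan" is a list of rows, each a list of 7 numbers: the shift along the tool's x, y, z in m, then the turn, a rotation vector about the tool's x, y, z in degrees, then the opening, from -1 (shut) to 1 (fully open). In form: [[x, y, z, wx, wy, wz, gripper], ...]. A call has 1 to 10 rows; each row shifts and turns the commanded pose from where the row before left it, along the tool's axes as they then stand; what a row does not reach is not made up. A row lasts 1/10 s, in which the tool goes at most 50 mm and 8.59 degrees, less where a joint would pass 70% of its speed; a pose out of reach is approached as far as the arm can. A call is refused whole if a number of a shift passes 0.05 or a number of a turn 8.59, either way. A call with a gripper value outside its range is refused whole. The fingers move at their own pace and stop on an object; "newtons" is the grip in N (left out, the last holds). Time passes only in rows, so rows that do not move let the fingers close. It gives the time, the measured TCP pose, the force, the opening and the grip force at its end, in the units of the state.
- manip.sense(): the state, without advancing time (a new reading comes with each control period).
- manip.snapshot(name): name is "scene" or "top" or "wrist"; returns a dict with "image" (420x560x3 uint8, red, green, blue), "z_map" (420x560 float32, m along the optical axis (not along the pixel's ray), 0 where there is no reading), "fov_y" (degrees; the focal length in pixels is half the picture's height over the tangent of half this angle, whatever the lens; pixels are square), "cx", "cy" (the principal point, pixels), "k1" (the pictures are not rectified: a ray, as slopes to the right and down, at radius r is drawn at 1 + k1 r^2 times it, then the intrinsics apply), "extrinsics" (4x4, takes a point from camera to world coordinates); the wrist camera has in their place "mount" (4x4, takes a point from camera to tool coordinates, whose origin is the TCP and whose axes are the flange's). Camera axes: x right, y up, looking along -z (the intrinsics and any distortion apply to the point x, -y, -z); pixel columns grow to the right and rows downward; lengths in m; the calibration is good to about 2 mm. A picture is of the moment at which its call begins: read the wrist's pose just before it.
- manip.sign_off(): hands the job in; it is judged then, once.
The state is a dict: "t": time; "q": joint angles; "qd": joint speeds; "tau": joint torques, N m; "tcp_pos": TCP position; "tool_rot": TCP orientation; "force": force on the tool from outside, world axes, zero at the start; "ft_torque": the same for the moment, N m; "finger_gap": opening from 0.0 (shut) to 1.0 (fully open); "gripper_force": force on a finger pad.
Only numpy, scipy, OpenCV 4.12 (cv2) and the standard library are available. Lean on these libraries where they do the work, as an engineer would, in place of code of your own. Each camera call takes 0.05 s, during which the arm holds its last target. There are 200 camera calls.

### The job

Park the vial rotator: by its black knobs, turn the leaning wheel, either way round, until the little metal tab on its rim, which is now hidden under the guard, comes up to the top and lines up with the fixed pointer there. Turn it gently rather than flicking it round, let go so that it stays there, and leave the small things standing in front of it alone.

Things in the scene. Friction and masses are not known exactly. Their poses are not given: they have to be found in the camera images.
- rotator: Fixed white stand, 250 x 264 mm, with a 200 mm wheel facing up and toward the robot, turned to its right. Origin on the worktop, 150 mm straight below the centre of the wheel's face. In this frame the axle, outward from the face, is (-sin 40 deg, 0, cos 40 deg), uphill on the face is (cos 40 deg, 0, sin 40 deg), left is +y. Reach the knobs with the tool leaning about 40 deg, along the axle.
- guard (a point): Middle of the upper edge, outside, of the white box-like guard that covers the lower half of the wheel: all that is downhill of the wheel's centre, 264 mm wide, its outside 45 mm above the wheel's face. Knobs and vials pass under it.
- lamp (a point): Middle of the front lower edge of the fixed lamp bar over the upper half of the wheel: 270 mm wide (y), 45 mm deep (away from the robot), 24 mm thick, underside 360 mm above the worktop, front edge 40 mm beyond the rotator's origin. Two tubes, 88 mm behind this edge and 122 mm to either side, carry it. Come in under it from the robot's side.
- wheel (a joint): Angle of the wheel about its axle, rad: 0 (or any whole turn) has the tab at the top, growing counter-clockwise as seen looking at the face, so that pi/2 has the tab at the left (+y). At the start it lies between 1.9 and 4.4. The wheel turns freely both ways, stays where it is left, and takes about 0.06 N m to turn.
- tab (a point): Centre of the tab: a metal tab 16 mm wide and 6 mm thick that sticks out 16 mm from the wheel's rim, 108 mm from the axle, 5 mm behind the face. It lies in line with one of the three vials clipped to the wheel; which one can not be seen while the tab is under the guard.
- home (a point): Where the centre of the tab lies when it is at the top, in line with the fixed pointer (a dark steel arrow, 10 mm wide, on the back plate just beyond the rim at the highest point of the wheel).
- knob0 (a point): Middle (16 mm above the face) of a black round knob, 16 mm in diameter, standing 32 mm out of the face along the axle, fixed to the wheel 85 mm from the axle, 60 deg counter-clockwise of the tab. The three knobs are alike, 120 deg apart. Between them lie three equal vials in clips, up to 30 mm above the face; the hub is 22 mm in radius, 16 mm high.
- knob1 (a point): The same for the knob 180 deg from the tab.
- knob2 (a point): The same for the knob 300 deg counter-clockwise (60 deg clockwise) of the tab.
- dropper_bottle: Loose small pale bottle, 51 mm across, 106 mm high, in front of the rotator to the right; origin under its centre. To be left alone.
- vial: Loose small brown vial, 25 mm across, 58 mm high, in front of the rotator to the left; origin under its centre. To be left alone.
- plaster_roll: Loose roll of plaster, 50 mm across, 25 mm high, in front of the rotator; origin under its centre. To be left alone.

How it is judged:
At the end, for the whole second after the job is handed in: The tab is at the top, its centre within 12 mm (about 6 deg) of its place in line with the pointer, the wheel is at rest, and the dropper bottle, vial and plaster roll are within 30 mm of where they stood (distance between tab and home below 0.012 m and velocity of joint wheel between -0.03 and 0.03 rad/s and distance of each of dropper_bottle, vial, plaster_roll from where it was at the start of the episode below 0.03 m); the robot touches nothing.
It fails at once if the wheel is flicked round (faster than 4 rad/s) (velocity of joint wheel above 4 rad/s or velocity of joint wheel below -4 rad/s).
It fails at once if a small thing in front of the rotator is pushed over or moved by more than 30 mm (distance of any of dropper_bottle, vial, plaster_roll from where it was at the start of the episode above 0.03 m or angle between any of dropper_bottle, vial, plaster_roll's own z axis and vertical above 0.5 rad).
It also fails if it takes over 48 s, if anything falls off the work surface, if the arm or the gripper's body presses on something with over 40 N, if the wrist force passes 120 N, or if a joint passes its speed limit or range.

## Working session

There is one attempt and no reset: what is moved stays moved. The work goes in short steps, Python scripts to look and compute and a tool call to move; the robot and the scene stay as the last step left them, time stands still between calls to the robot, and variables do not carry over. Pictures are saved under pics/ and viewed, at most 10 in all, crops included, and the job is handed in when it is done.

Besides the shell and the picture viewer there is one more tool, called by a JSON object that holds its "fn" and its "kwargs", one argument or row to a line. drive_tool: Moves the arm, as the interface text tells. Its arguments: {"type":"object","properties":{"plan":{"type":"array"},"newtons":{"type":"number"}},"required":["plan"]}

```bash
mkdir -p pics; ls
cat > h.py <<'E'
import numpy as np, cv2
from station import manip
from scipy.spatial.transform import Rotation as R
def snap(n):
    s=manip.sense(); d=manip.snapshot(n)
    if 'mount' in d:
        T=np.eye(4);T[:3,:3]=R.from_quat(s['tool_rot']).as_matrix();T[:3,3]=s['tcp_pos'];d['extrinsics']=T@d['mount']
    return d
def cloud(d):
    h,w=d['z_map'].shape; f=h/2/np.tan(np.radians(d['fov_y']/2))
    K=np.array([[f,0,d['cx']],[0,f,d['cy']],[0,0,1.]])
    uv=np.stack(np.meshgrid(np.arange(w),np.arange(h)),-1).reshape(-1,1,2).astype(float)
    n=cv2.undistortPoints(uv,K,np.array([d['k1'],0,0,0.])).reshape(h,w,2)
    z=d['z_map']; P=np.stack([n[...,0]*z,-n[...,1]*z,-z],-1)
    E=d['extrinsics']; return P@E[:3,:3].T+E[:3,3]
E
python3 - <<'E'
from h import *
ims=[]
for n in('scene','top'):
    d=snap(n);np.savez('pics/'+n,**d);cv2.imwrite(f'pics/{n}.png',d['image'][...,::-1]);print(n,d['extrinsics'].round(3).tolist(),d['fov_y'],d['k1'],(d['z_map']>0).mean())
s=manip.sense();print(s['t'],s['tool_rot'],manip.finger_overhang)
E
```

```text
pics
scene [[0.772, 0.317, -0.552, -0.05], [-0.636, 0.351, -0.687, -0.831], [-0.024, 0.881, 0.472, 0.699], [0.0, 0.0, 0.0, 1.0]] 47.00901349913556 -0.05628616644944553 0.9959948979591837
top [[0.007, 0.998, -0.067, 0.475], [-1.0, 0.006, -0.012, -0.139], [-0.012, 0.067, 0.998, 1.058], [0.0, 0.0, 0.0, 1.0]] 57.725396038963765 0.034432950755430354 0.9959481292517007
0.1 [ 9.79886396e-01  1.99553807e-01 -9.17970784e-06 -9.64119945e-04] 0.014
```

View pics/scene.png

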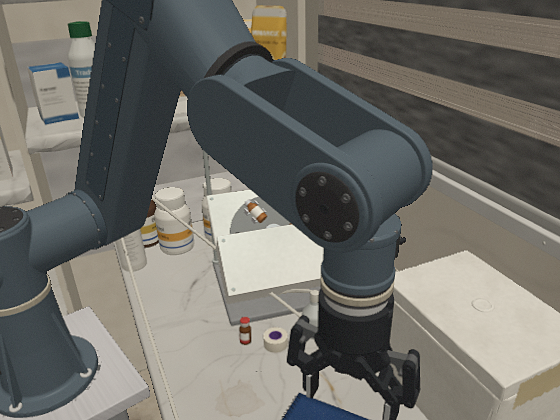

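View pics/top.png

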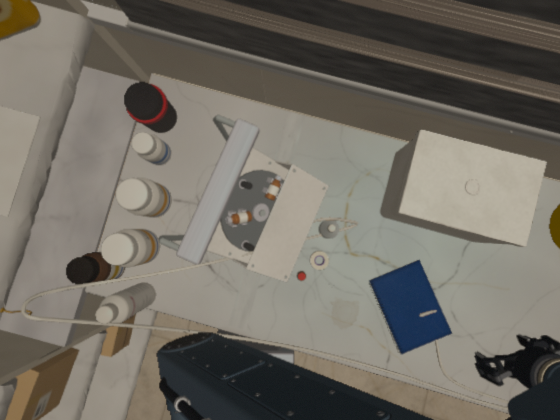

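The scene view is partly blocked by the arm. The top view shows the rotator at about (262,212), with knobs at (246,184) and (248,246), vials at (273,188) and (239,217), the hub at (262,212), and the guard to the right. The small things are at (330,228), (319,260) and (301,276).

Run:
```python
from h import *
d=dict(np.load('pics/top.npz'));P=cloud(d);im=d['image']
def at(u,v,r=1): return np.median(P[v-r:v+r+1,u-r:u+r+1].reshape(-1,3),0).round(4)
for n,(u,v) in dict(k1=(246,184),k2=(248,246),v1=(273,188),v2=(239,217),hub=(262,212),gA=(300,190),gB=(270,260),gC=(310,200),bottle=(329,228),roll=(319,260),vial=(301,276),lamp=(240,140),lamp2=(200,240),disk=(228,215),disk2=(265,240)).items(): print(n,at(u,v))
# disk plane: grey pixels
hsv=cv2.cvtColor(im,cv2.COLOR_RGB2HSV)
roi=np.zeros(im.shape[:2],bool);roi[165:260,215:300]=1
m=roi&(hsv[...,2]>75)&(hsv[...,2]<150)&(hsv[...,1]<60)
Q=P[m]; 
# lamp rectangle
ml=(P[...,2]>.36)&(P[...,2]<.41);ml[:110]=0;ml[280:]=0;ml[:,:150]=0;ml[:,300:]=0
L=P[ml];r=cv2.minAreaRect(L[:,:2].astype(np.float32));print('lamp',r,np.median(L[:,2]),cv2.boxPoints(r).round(3).tolist())
# guard plane
mg=roi*0;mg=np.zeros_like(roi);mg[170:275,255:325]=1
mg&=(hsv[...,2]>190)&(hsv[...,1]<40)
G=P[mg];
for nm,A in(('disk',Q),('guard',G)):
    for _ in range(6):
        c=A.mean(0);n=np.linalg.svd(A-c,full_matrices=False)[2][2];n*=np.sign(n[2]);e=(A-c)@n;A=A[abs(e)<max(.003,1.5*e.std())]
    print(nm,len(A),c.round(4),n.round(3),np.degrees(np.arctan2(n[1],n[0])),np.degrees(np.arccos(n[2])))
cv2.imwrite('pics/crop.png',cv2.resize(im[150:300,190:360],None,fx=4.5,fy=4,interpolation=cv2.INTER_CUBIC)[...,::-1])
```

```text
k1 [ 0.5812 -0.0497  0.2236]
k2 [ 0.4438 -0.0507  0.1737]
v1 [ 0.5788 -0.1073  0.1752]
v2 [ 0.5091 -0.0332  0.2093]
hub [ 0.5232 -0.0815  0.1631]
gA [ 0.5772 -0.1711  0.1506]
gB [ 0.4103 -0.1008  0.1512]
gC [ 0.5555 -0.1968  0.1224]
bottle [ 0.4874 -0.2451  0.1055]
roll [ 0.4005 -0.2289  0.0024]
vial [ 0.3629 -0.1778  0.0559]
lamp [ 0.6401 -0.0551  0.3847]
lamp2 [0.4613 0.0126 0.386 ]
disk [ 0.514  -0.0077  0.1992]
disk2 [ 0.4578 -0.0897  0.1726]
lamp ((0.5581796169281006, 0.003762573003768921), (0.09030581265687943, 0.27085912227630615), 67.34502410888672) 0.38522305393754785 [[0.41600000858306885, 0.014000000432133675], [0.6660000085830688, -0.09000000357627869], [0.7009999752044678, -0.007000000216066837], [0.45100000500679016, 0.09799999743700027]]
disk 1258 [ 0.5323 -0.0545  0.1966] [-0.359 -0.925  0.127] -111.20602436788258 82.73216304843379<stdin>:19: RuntimeWarning: Mean of empty slice.
  ret = um.true_divide(
Traceback (most recent call last):
IndexError: index 2 is out of bounds for axis 0 with size 0
```

```bash
cat >> h.py <<'E'
psi=np.radians(67.35); O=np.array([.5265,-.0735,0]); a40=np.radians(40)
A=np.array([-np.sin(a40)*np.cos(psi),-np.sin(a40)*np.sin(psi),np.cos(a40)])
U=np.array([np.cos(a40)*np.cos(psi),np.cos(a40)*np.sin(psi),np.sin(a40)])
Lf=np.array([-np.sin(psi),np.cos(psi),0]); F=np.stack([U,Lf,A],1)  # face frame axes
C=O+[0,0,.15]
Rt=np.stack([U,-Lf,-A],1)   # tool: x uphill, y right, z into the face
def face(p): return (np.asarray(p)-C)@F
def kn(deg,h=.016,r=.085): t=np.radians(deg); return C+F@np.array([r*np.cos(t),r*np.sin(t),h])
def pose():
    s=manip.sense();T=np.eye(4);T[:3,:3]=R.from_quat(s['tool_rot']).as_matrix();T[:3,3]=s['tcp_pos'];return T
def rows(p,N,Rg=Rt,T0=None):
    from scipy.linalg import logm,expm
    T0=pose() if T0 is None else T0;T=np.eye(4);T[:3,:3]=Rg;T[:3,3]=p
    S=expm(logm(np.linalg.inv(T0)@T).real/N)
    print(N,'x',S[:3,3].round(4).tolist(),np.degrees(R.from_matrix(S[:3,:3]).as_rotvec()).round(2).tolist())
    X=T0.copy()
    for i in range(N):
        X=X@S
        if i%5==4: print('   via',X[:3,3].round(3),face(X[:3,3]).round(3))
    return T
E
python3 - <<'E'
from h import *
d=dict(np.load('pics/top.npz'));P=cloud(d);im=d['image']
Q=(P-C)@F; v=im.max(-1)
r=np.hypot(Q[...,0],Q[...,1])
m=(v<55)&(Q[...,2]>.008)&(Q[...,2]<.045)&(r<.11)
n,lab,st,ce=cv2.connectedComponentsWithStats(m.astype(np.uint8))
for i in range(1,n):
    if st[i,4]>8:
        q=Q[lab==i];t=q[q[:,2]>.027];print(st[i,4],ce[i].round(1),q.mean(0).round(4),'top',len(t),t.mean(0).round(4) if len(t) else '')
m=(r<.1)&(r>.03)&(abs(Q[...,2])<.01)&(Q[...,0]>0);print('face',m.sum(),np.median(Q[m],0))
hm=(r<.03)&(Q[...,2]>.012)&(Q[...,2]<.022);print('hub',hm.sum(),Q[hm].mean(0).round(4))
g=(Q[...,0]<-.02)&(Q[...,0]>-.08)&(abs(Q[...,1])<.1)&(abs(Q[...,2]-.045)<.01);print('guard h',np.median(Q[g],0))
rows(kn(-29,.15),15)
E
```

```text
44 [246.4 184.7] [ 0.0777 -0.0407  0.0264] top 27 [ 0.0763 -0.0408  0.0313]
43 [248.6 246.2] [0.0049 0.0853 0.0246] top 20 [0.0033 0.086  0.031 ]
face 1717 [ 0.04268536 -0.00627293 -0.00016724]
hub 41 [0.0006 0.003  0.0153]
guard h [-0.04946016  0.00053945  0.04468569]
15 x [0.0364, -0.0082, 0.0078] [1.02, 2.53, -2.83]
   via [ 0.385 -0.45   0.223] [-0.26  -0.015  0.314]
   via [ 0.491 -0.294  0.247] [-0.104 -0.053  0.214]
   via [ 0.549 -0.126  0.313] [ 0.074 -0.041  0.15 ]
```

{"fn": "drive_tool", "kwargs": {
  "plan": [
    [0.036, -0.008, 0.003, 1, 2.5, -2.8, 0.3],
    [0.036, -0.008, 0.003, 1, 2.5, -2.8, 0.3],
    [0.036, -0.008, 0.003, 1, 2.5, -2.8, 0.3],
    [0.036, -0.008, 0.003, 1, 2.5, -2.8, 0.3],
    [0.036, -0.008, 0.003, 1, 2.5, -2.8, 0.3],
    [0.036, -0.008, 0.005, 1, 2.5, -2.8, 0.3],
    [0.036, -0.008, 0.008, 1, 2.5, -2.8, 0.3],
    [0.036, -0.008, 0.008, 1, 2.5, -2.8, 0.3],
    [0.036, -0.008, 0.008, 1, 2.5, -2.8, 0.3],
    [0.036, -0.008, 0.008, 1, 2.5, -2.8, 0.3]
  ]
}}

```text
t: 1.1
tcp_pos: [0.4893, -0.2995, 0.2714]
tool_rot: [0.876, 0.424, 0.193, -0.128]
force: [0.2, -0.3, 0.2]
finger_gap: 0.649
gripper_force: 0.0
```

Run:
```python
from h import *
s=manip.sense();print(s['t'],s['q'].round(2) if hasattr(s['q'],'round') else s['q'],face(s['tcp_pos']).round(3),s['finger_gap'])
rows(kn(-28,.12),8)
```

```text
1.1 [-0.96  0.48  1.53  0.43  1.35 -0.43] [-0.093 -0.053  0.236] 0.6485618738626301
8 x [0.0223, -0.0053, 0.0117] [0.67, 1.61, -1.79]
   via [ 0.537 -0.181  0.278] [ 0.01  -0.051  0.159]
```

{"fn": "drive_tool", "kwargs": {
  "plan": [
    [0.022, -0.005, 0.008, 0.7, 1.6, -1.8, 0.3],
    [0.022, -0.005, 0.008, 0.7, 1.6, -1.8, 0.3],
    [0.022, -0.005, 0.012, 0.7, 1.6, -1.8, 0.3],
    [0.022, -0.005, 0.012, 0.7, 1.6, -1.8, 0.3],
    [0.022, -0.005, 0.012, 0.7, 1.6, -1.8, 0.3],
    [0.022, -0.005, 0.012, 0.7, 1.6, -1.8, 0.3],
    [0.022, -0.005, 0.012, 0.7, 1.6, -1.8, 0.3],
    [0.022, -0.005, 0.012, 0.7, 1.6, -1.8, 0.3],
    [0, 0, 0, 0, 0, 0, 0.3]
  ]
}}

```text
t: 2.0
tcp_pos: [0.5554, -0.1105, 0.2934]
tool_rot: [0.781, 0.522, 0.282, -0.192]
force: [-0.5, -0.7, -0.4]
finger_gap: 0.656
gripper_force: 0.0
```

Run:
```python
from h import *
s=manip.sense();print(s['t'],s['q'],face(s['tcp_pos']).round(4),s['finger_gap'])
rows(kn(-28,.016),5)
d=snap('wrist');np.savez('pics/w1',**d);cv2.imwrite('pics/w1.png',d['image'][...,::-1])
P=cloud(d);Q=(P-C)@F;r=np.hypot(Q[...,0],Q[...,1])
m=(d['image'].max(-1)<60)&(Q[...,2]>.008)&(Q[...,2]<.036)&(r<.11)&(r>.06)
n,lab,st,ce=cv2.connectedComponentsWithStats(m.astype(np.uint8))
for i in range(1,n):
    if st[i,4]>60:
        q=Q[lab==i];t=q[q[:,2]>.027];print(st[i,4],ce[i].round(1),q.mean(0).round(4),'top',len(t),t.mean(0).round(4) if len(t) else '')
```

```text
2.0 [-0.71847999  0.46384239  1.61364852  0.66541502  1.38118537 -0.56395288] [ 0.0746 -0.0409  0.1246] 0.6558366330367046
5 x [0.0001, -0.0001, 0.0217] [-0.08, 0.02, 0.01]
   via [ 0.582 -0.045  0.21 ] [ 0.075 -0.04   0.016]
637 [284.4 211.3] [ 0.075  -0.041   0.0279] top 476 [ 0.0736 -0.041   0.0313]
321 [117.2 299.5] [0.0037 0.082  0.0175] top 14 [0.0025 0.0796 0.0282]
```

View pics/w1.png

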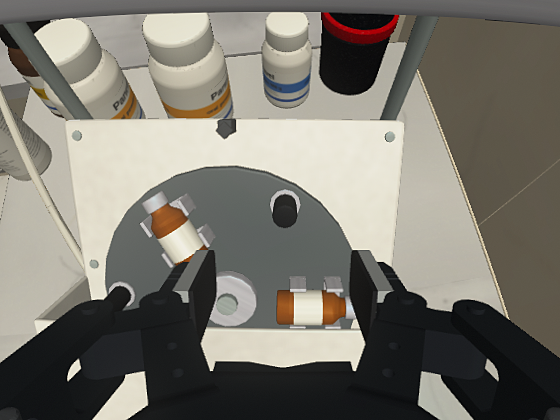

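Wrist view: knob1 at (285,210) between the fingers, knob2 peeking out at the guard edge at (120,292), pointer at (227,127), and no tab visible. So the tab is at about 150°. I'll descend and grip knob1.

{"fn": "drive_tool", "kwargs": {
  "plan": [
    [0, 0, 0.02, 0, 0, 0, 0.2],
    [0, 0, 0.02, 0, 0, 0, 0.1],
    [0, 0, 0.02, 0, 0, 0, 0],
    [0, 0, 0.02, 0, 0, 0, 0],
    [0, 0, 0.02, 0, 0, 0, 0],
    [0, 0, 0, 0, 0, 0, -0.3],
    [0, 0, 0, 0, 0, 0, -0.6],
    [0, 0, 0, 0, 0, 0, -0.9],
    [0, 0, 0, 0, 0, 0, -0.9]
  ],
  "newtons": 20
}}

```text
t: 2.95
tcp_pos: [0.5798, -0.0549, 0.2168]
tool_rot: [0.783, 0.521, 0.282, -0.19]
force: [-0.6, 0.2, -3.8]
finger_gap: 0.177
gripper_force: 20.2
```

Run:
```python
from h import *
s=manip.sense();f=face(s['tcp_pos']);print(s['t'],f.round(4),s['finger_gap'],s['gripper_force'],(np.array(s['force'])@F).round(1))
p0=None
for t in np.arange(-29,-79,-4.):
    p=kn(t)
    if p0 is not None:
        dl=(p-p0)@Rt;print(t,dl.round(4))
    p0=p
```

```text
2.95 [ 0.0718 -0.0421  0.027 ] 0.17707864127622164 20.210284888744354 [-2.5  0.7 -2.9]
-33.0 [-0.0031  0.0051 -0.    ]
-37.0 [-0.0034  0.0049 -0.    ]
-41.0 [-0.0037  0.0046  0.    ]
-45.0 [-0.004   0.0043  0.    ]
-49.0 [-0.0043  0.004  -0.    ]
-53.0 [-0.0046  0.0037  0.    ]
-57.0 [-0.0049  0.0034  0.    ]
-61.0 [-0.0051  0.0031  0.    ]
-65.0 [-0.0053  0.0027 -0.    ]
-69.0 [-0.0055  0.0023  0.    ]
-73.0 [-0.0056  0.0019 -0.    ]
-77.0 [-0.0057  0.0015  0.    ]
```

{"fn": "drive_tool", "kwargs": {
  "plan": [
    [-0.003, 0.005, 0, 0, 0, 0, -0.9],
    [-0.0034, 0.005, 0, 0, 0, 0, -0.9],
    [-0.0037, 0.0046, 0, 0, 0, 0, -0.9],
    [-0.004, 0.0043, 0, 0, 0, 0, -0.9],
    [-0.0043, 0.004, 0, 0, 0, 0, -0.9],
    [-0.0046, 0.0037, 0, 0, 0, 0, -0.9]
  ]
}}

```text
t: 3.55
tcp_pos: [0.5985, -0.0815, 0.2024]
tool_rot: [0.782, 0.521, 0.283, -0.19]
force: [-2.9, 0.3, 6.5]
finger_gap: 0.177
gripper_force: 21.0
```

Run:
```python
from h import *
s=manip.sense();f=face(s['tcp_pos']);print(s['t'],f.round(4),np.degrees(np.arctan2(f[1],f[0])),np.hypot(*f[:2]),s['finger_gap'],s['gripper_force'],(np.array(s['force'])@F).round(1))
```

```text
3.55 [ 0.0493 -0.0696  0.027 ] -54.695392143171894 0.08523679213721364 0.17715862587082715 20.98535031080246 [3.5 2.8 5.5]
```

Low forces. Next: continue to about -73°, release and back off.

{"fn": "drive_tool", "kwargs": {
  "plan": [
    [-0.0049, 0.0034, 0, 0, 0, 0, -0.9],
    [-0.0051, 0.003, 0, 0, 0, 0, -0.9],
    [-0.0053, 0.0026, 0, 0, 0, 0, -0.9],
    [-0.0055, 0.0022, 0, 0, 0, 0, -0.9],
    [-0.0056, 0.0018, 0, 0, 0, 0, -0.9],
    [0, 0, 0, 0, 0, 0, -0.2],
    [0, 0, 0, 0, 0, 0, -0.1]
  ]
}}

```text
t: 4.25
tcp_pos: [0.6025, -0.1049, 0.1845]
tool_rot: [0.783, 0.521, 0.282, -0.189]
force: [-0.3, -0.1, -0.4]
finger_gap: 0.448
gripper_force: 0.0
```

{"fn": "drive_tool", "kwargs": {
  "plan": [
    [0, 0, -0.02, 0, 0, 0, 0],
    [0, 0, -0.02, 0, 0, 0, 0],
    [0, 0, -0.02, 0, 0, 0, 0],
    [0.01, -0.02, -0.02, 0, 0, 0, 0],
    [0.01, -0.02, -0.02, 0, 0, 0, 0],
    [0.01, -0.02, 0, 0, 0, 0, 0],
    [0, -0.02, 0, 0, 0, 0, 0],
    [0, 0, 0, 0, 0, 0, 0]
  ]
}}

```text
t: 5.05
tcp_pos: [0.511, -0.11, 0.2816]
tool_rot: [0.782, 0.521, 0.282, -0.191]
force: [-0.3, 0.7, 0.6]
finger_gap: 0.498
gripper_force: 0.0
```

```bash
cat > look.py <<'E'
from h import *
import sys
s=manip.sense();f=face(s['tcp_pos']);print(s['t'],f.round(4),s['q'])
d=snap('wrist');cv2.imwrite(f'pics/{sys.argv[1]}.png',d['image'][...,::-1])
P=cloud(d);Q=(P-C)@F;r=np.hypot(Q[...,0],Q[...,1])
m=(d['image'].max(-1)<60)&(Q[...,2]>.008)&(Q[...,2]<.036)&(r<.11)&(r>.06)
n,lab,st,ce=cv2.connectedComponentsWithStats(m.astype(np.uint8))
for i in range(1,n):
    if st[i,4]>60:
        q=Q[lab==i];t=q[q[:,2]>.027];t=q if len(t)<5 else t;t=t.mean(0);print(st[i,4],ce[i].round(1),t.round(4),np.degrees(np.arctan2(t[1],t[0])))
E
python3 look.py w2
```

```text
5.05 [0.0542 0.0003 0.1263] [-0.7744177   0.42995417  1.72028619  0.65327176  1.3502219  -0.64596283]
651 [197.9 193.4] [0.0645 0.0562 0.0308] 41.078063659354676
705 [401.7 262.1] [ 0.0157 -0.081   0.0314] -79.03318782284326
```

View pics/w2.png

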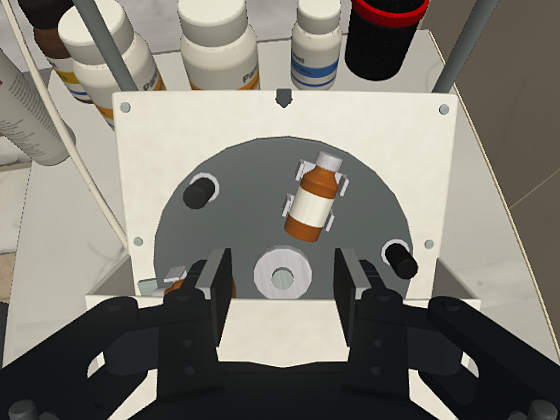

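The tab is now visible at the left (148,284), in line with the left vial at about 101°. Knob2 is at (198,193), 41°. Next I grip knob2 and carry it to about -60°.

{"fn": "drive_tool", "kwargs": {
  "plan": [
    [0.005, -0.028, 0.01, 0, 0, 0, 0],
    [0.005, -0.028, 0.015, 0, 0, 0, 0],
    [0, 0, 0.02, 0, 0, 0, 0],
    [0, 0, 0.02, 0, 0, 0, 0],
    [0, 0, 0.02, 0, 0, 0, 0],
    [0, 0, 0.015, 0, 0, 0, 0],
    [0, 0, 0, 0, 0, 0, -0.4],
    [0, 0, 0, 0, 0, 0, -0.7],
    [0, 0, 0, 0, 0, 0, -0.9],
    [0, 0, 0, 0, 0, 0, -0.9]
  ],
  "newtons": 20
}}

```text
t: 6.1
tcp_pos: [0.4883, -0.0234, 0.211]
tool_rot: [0.782, 0.521, 0.283, -0.19]
force: [2.8, 6.8, -6.6]
finger_gap: 0.176
gripper_force: 20.1
```

Run:
```python
from h import *
s=manip.sense();f=face(s['tcp_pos']);a=np.degrees(np.arctan2(f[1],f[0]));print(s['t'],f.round(4),a,np.hypot(*f[:2]),s['finger_gap'],s['gripper_force'],(np.array(s['force'])@F).round(1))
for t in np.arange(41,-60,-5.): print(t,((kn(t-5)-kn(t))@Rt)[:2].round(4).tolist())
```

```text
6.1 [0.0633 0.0545 0.0265] 40.71846218161205 0.08357575381582551 0.17559697989116244 20.10687679052353 [ 1.3  0.1 -9.8]
41.0 [0.0046, 0.0058]
36.0 [0.0041, 0.0062]
31.0 [0.0035, 0.0065]
26.0 [0.003, 0.0068]
21.0 [0.0024, 0.007]
16.0 [0.0017, 0.0072]
11.0 [0.0011, 0.0073]
6.0 [0.0005, 0.0074]
1.0 [-0.0002, 0.0074]
-4.0 [-0.0008, 0.0074]
-9.0 [-0.0015, 0.0073]
-14.0 [-0.0021, 0.0071]
-19.0 [-0.0027, 0.0069]
-24.0 [-0.0033, 0.0066]
-29.0 [-0.0039, 0.0063]
-34.0 [-0.0044, 0.006]
-39.0 [-0.0049, 0.0056]
-44.0 [-0.0054, 0.0051]
-49.0 [-0.0058, 0.0046]
-54.0 [-0.0062, 0.0041]
-59.0 [-0.0065, 0.0035]
```

{"fn": "drive_tool", "kwargs": {
  "plan": [
    [0.0046, 0.0058, 0, 0, 0, 0, -0.9],
    [0.0041, 0.0062, 0, 0, 0, 0, -0.9],
    [0.0035, 0.0065, 0, 0, 0, 0, -0.9],
    [0.003, 0.0068, 0, 0, 0, 0, -0.9],
    [0.0024, 0.007, 0, 0, 0, 0, -0.9],
    [0.0017, 0.0072, 0, 0, 0, 0, -0.9],
    [0.0011, 0.0073, 0, 0, 0, 0, -0.9],
    [0.0005, 0.0074, 0, 0, 0, 0, -0.9],
    [-0.0002, 0.0074, 0, 0, 0, 0, -0.9],
    [-0.0008, 0.0074, 0, 0, 0, 0, -0.9]
  ]
}}

```text
t: 7.1
tcp_pos: [0.5593, -0.0346, 0.226]
tool_rot: [0.782, 0.521, 0.285, -0.191]
force: [1.4, 6.8, 4.3]
finger_gap: 0.178
gripper_force: 20.7
```

```bash
cat > st.py <<'E'
from h import *
s=manip.sense();f=face(s['tcp_pos']);a=np.degrees(np.arctan2(f[1],f[0]));print(s['t'],f.round(4),a,np.hypot(*f[:2]),s['finger_gap'],s['gripper_force'],(np.array(s['force'])@F).round(1))
E
python3 st.py
```

```text
7.1 [ 0.086  -0.0153  0.027 ] -10.070657463831887 0.08733268152811643 0.17768781043857915 20.710393488407135 [ 8.   1.3 -1. ]
```

{"fn": "drive_tool", "kwargs": {
  "plan": [
    [-0.0017, 0.0073, 0, 0, 0, 0, -0.9],
    [-0.0023, 0.0071, 0, 0, 0, 0, -0.9],
    [-0.0029, 0.0069, 0, 0, 0, 0, -0.9],
    [-0.0035, 0.0066, 0, 0, 0, 0, -0.9],
    [-0.0041, 0.0063, 0, 0, 0, 0, -0.9],
    [-0.0046, 0.006, 0, 0, 0, 0, -0.9],
    [-0.0051, 0.0056, 0, 0, 0, 0, -0.9],
    [-0.0056, 0.0051, 0, 0, 0, 0, -0.9],
    [-0.006, 0.0046, 0, 0, 0, 0, -0.9],
    [0, 0, 0, 0, 0, 0, -0.9]
  ]
}}

```text
t: 8.1
tcp_pos: [0.5995, -0.0852, 0.1999]
tool_rot: [0.783, 0.521, 0.282, -0.188]
force: [1.1, -1.5, 4.5]
finger_gap: 0.175
gripper_force: 21.3
```

```bash
python3 st.py; python3 look.py w3
```

```text
8.1 [ 0.0453 -0.0718  0.0271] -57.75785177899039 0.08493037585555943 0.1754133988782863 21.308189928531647 [ 2.2 -1.6  4.1]
8.1 [ 0.0453 -0.0718  0.0271] [-0.63398473  0.62221981  1.6267997   0.72969612  1.19702224 -0.62046822]
2472 [282.4 280.6] [ 0.0448 -0.0714  0.0315] -57.87422252291698
300 [234.4 268.1] [ 0.0524 -0.0533  0.0315] -45.486373000195535
285 [330.2 268.1] [ 0.0523 -0.0895  0.0316] -59.70701786873991
```

View pics/w3.png

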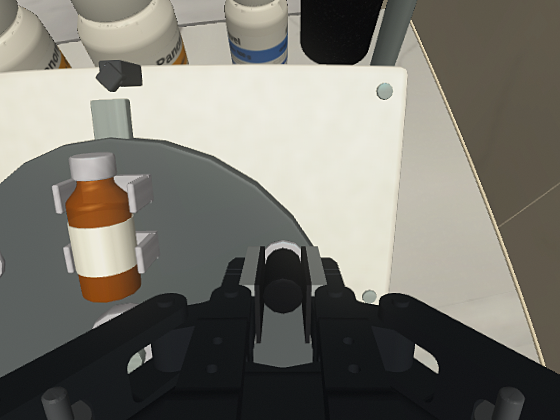

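The tab (112,118) is almost under the pointer (118,75), with about 2° to go. Next: a nudge, release and back off, then measure.

{"fn": "drive_tool", "kwargs": {
  "plan": [
    [-0.0025, 0.0015, 0, 0, 0, 0, -0.9],
    [0, 0, 0, 0, 0, 0, -0.9],
    [0, 0, 0, 0, 0, 0, -0.3],
    [0, 0, 0, 0, 0, 0, -0.1],
    [0, 0, -0.01, 0, 0, 0, -0.1],
    [0, 0, -0.02, 0, 0, 0, 0],
    [0, 0, -0.03, 0, 0, 0, 0],
    [0, 0, -0.03, 0, 0, 0, 0],
    [0.01, -0.03, -0.02, 0, 0, 0, 0],
    [0, -0.03, 0, 0, 0, 0, 0]
  ]
}}

```text
t: 9.15
tcp_pos: [0.5203, -0.1223, 0.2925]
tool_rot: [0.782, 0.522, 0.283, -0.187]
force: [-0.2, -0.0, 0.1]
finger_gap: 0.5
gripper_force: 0.0
```

{"fn": "drive_tool", "kwargs": {
  "plan": [
    [0, 0, 0, 0, 0, 0, 0],
    [0, 0, 0, 0, 0, 0, 0]
  ]
}}

```text
t: 9.35
tcp_pos: [0.5195, -0.1203, 0.2904]
tool_rot: [0.783, 0.521, 0.282, -0.19]
force: [1.0, -1.0, -0.2]
finger_gap: 0.5
gripper_force: 0.0
```

```bash
python3 look.py w4
python3 - <<'E'
from h import *
for n in('wrist','top'):
    d=snap(n);P=cloud(d);Q=(P-C)@F
    if n=='wrist':
        m=(Q[...,0]>.104)&(Q[...,0]<.116)&(abs(Q[...,1])<.03)&(Q[...,2]>-.009)&(Q[...,2]<.004)
        print('tab',m.sum(),Q[m].mean(0).round(4),Q[m].min(0).round(4),Q[m].max(0).round(4))
        m=(Q[...,0]>.112)&(Q[...,0]<.16)&(abs(Q[...,1])<.03)&(d['image'].max(-1)<90)
        print('pointer',m.sum(),Q[m].mean(0).round(4),Q[m].min(0).round(4),Q[m].max(0).round(4))
    else:
        for u,v in((329,228),(319,260),(301,276)): print(np.median(P[v-1:v+2,u-1:u+2].reshape(-1,3),0).round(4))
E
```

```text
9.35 [ 0.0551 -0.0116  0.1371] [-0.77722132  0.43277865  1.68180166  0.64848101  1.37780756 -0.62611141]
640 [160.9 221.4] [0.0424 0.0744 0.0306] 60.324920851097986
614 [369.6 221.8] [ 0.0424 -0.0713  0.0314] -59.2677555452513
tab 359 [ 0.1097  0.0014 -0.0027] [ 0.1044 -0.0063 -0.0068] [ 0.1149  0.0096 -0.0007]
pointer 531 [ 0.125  -0.0073  0.1193] [ 0.1184 -0.0293 -0.3173] [0.1599 0.0055 0.2639]
[ 0.4829 -0.206   0.4581]
[ 0.4035 -0.2264  0.0023]
[ 0.363  -0.1778  0.0566]
```

View pics/w4.png

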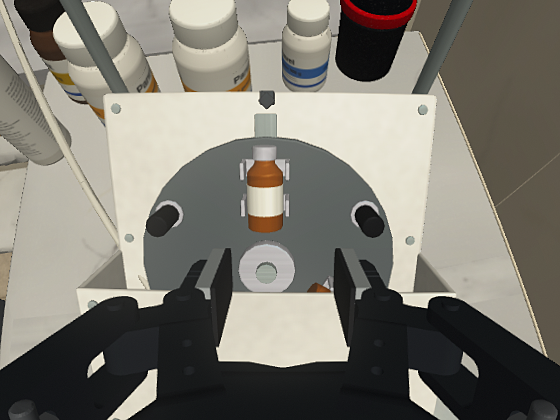

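The tab (265,125) sits right under the pointer (267,98), the knobs are symmetric at ±60°, and the gripper is clear. The tab is about 1.4 mm off. I'm handing it in.

```bash
python3 -c "
from station import manip
print(manip.sign_off())"
```

```text
the job is handed in; nothing more can be done
None
```

The wheel is parked: the tab measured about 1.5 mm from its place under the pointer, with the gripper released and backed off. I handed the job in at about 9.5 s; no verdict came back. The roll and vial were where they started; the arm hid the bottle in the last check, but nothing went near it.

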